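# Dock the coffee pot and hold the portion lever at its third click

### The job

On the demo coffee brewer, first move the steel pot, handle outwards, under the brewing head and between the two feet until it is fully home against the back. Then press the sprung red lever on the brewer's side down past the first two clicks to the third (the red mark, not on to the fourth), and finish while still holding it there with the robot, since it springs back up if let go. Keep the pot upright and leave the other things on the counter where they are.

Things in the scene. Friction and masses are not known exactly. Their poses are not given: they have to be found in the camera images.
- bay (a point): Centre of the brewer's pot bay, 64 mm above the counter, axes as the brewer's (x level into the bay, z up). The pot is fully home when it touches the back stop: pot_center then lies at x = +1 mm, y = 0 here. Back stop: flat wall at x = +56 mm. Two dark steel feet, 30 mm tall, 22 mm thick, flank the bay from x = -54 mm (rounded ends) inwards, inner faces at y = +63 and -63 mm. Floor level with the counter.
- brewer: Black coffee brewer, fixed; place and heading vary. Origin on the counter below the bay's centre; x points level into it from its open front, y to the left seen from the front, z up. 180 mm wide (y -90 to +90), 250 mm tall, back at x = +156 mm. Its head hangs over the bay from x = -45 mm back, underside 142 mm, top 250 mm above the counter.
- pot_center (a point): Centre of the steel thermal pot with black lid, on its axis, 64 mm above its underside: a body 110 mm in diameter, 128 mm tall over the lid, about 0.5 kg, standing loose on the counter left or right of the brewer. Its own x axis points away from the handle (the handle lies at -x), z up.
- pot_handle (a point): Grip point of the pot's black handle, 80 mm above the counter: an upright bar, axis 105 mm from the pot's axis, 14 mm thick along the pot's y, 18 mm deep along its x, from 30 to 115 mm above the counter, joined to the body by 12 mm arms at top and bottom. Axes as pot_center. Pinch from above, fingers along y; pushed flat on the counter it drags and jams (to 30 N), lifted 4 mm it goes freely.
- lever_tab (a point): Where to press the red lever: a flat level tab on the right side (-y) of the brewer's head, 30 mm wide (brewer x), standing 60 mm out from the side wall, 10 mm thick. This point is on its upper face, 38 mm out from the wall (brewer x = 0, y = -128 mm), 244 mm above the counter at rest; it moves straight down with the lever. Axes as the brewer's.
- lever (a joint): Travel of the red lever in m: 0 at rest at the top, growing as it is pressed straight down. Clicks at 0.012, 0.024, 0.036 (the third) and 0.048, stop at 0.052; marks on the side wall beside the slot: white, yellow, red, blue from the top. A spring pushes it up everywhere with 3 to 6 N; humps between clicks add or take about 2 N; let go, it returns.
- canister: Bystander: orange jar with steel lid, 80 mm in diameter, 120 mm tall, on the other side of the brewer from the pot; origin at the centre of its underside.
- mug: Bystander: blue mug, 80 mm in diameter, 90 mm tall, at the left of the counter; origin at the centre of its underside.
- milk_jug: Bystander: small steel cup, 70 mm in diameter, 80 mm tall, left of the brewer; origin at the centre of its underside.
- sugar_jar: Bystander: glass jar, white lid, 60 mm in diameter, 100 mm tall, right of the brewer; origin at the centre of its underside.
- scoop: Bystander: black-handled spoon lying flat at the right of the counter; origin in its middle at its underside.
- remote: Bystander: black remote control 150 x 45 x 18 mm lying at the right of the counter; origin at the centre of its underside.

How it is judged:
By the outcome, as a careful person would: the job done as asked, in the order asked, and still so for the second after the job is handed in, while the arm keeps its last pose, push and grip.
It also fails if it takes over 61 s, if anything falls off the work surface, if the arm or the gripper's body presses on something with over 40 N, if the wrist force passes 120 N, or if a joint passes its speed limit or range.

### The arm

A 7-joint arm with a two-finger parallel gripper is mounted at the origin on the work surface. World frame = base frame: x ahead of the robot, y to its left, z up, the work surface at z = 0. Lengths are in m, angles in rad, forces in N, time in s.
With the tool pointing down it reaches from about 0.4 to 0.85 m from the base axis. Payload 10.4 kg.
Tool frame: the origin (TCP) lies midway between the tips of the shut fingers; the grasp point (between the pads) lies 19 mm behind it; z points along the fingers, y is the line along which they close (so a half turn about z gives the same grasp; the last joint's range is limited). The gripper opens to 85 mm and grips with 20 to 120 N. Pads are 22 mm wide; open, the fingers measure 114 mm over their backs; the gripper's body (76 mm by 85 mm) begins 54 mm behind the grasp point. The pads swing forward as they close: fully open they stand 13 mm farther back than shut.
Start: joints at [1.162, 0.332, -0.065, 1.46, 0.022, 1.35, -0.088], TCP at [0.235, -0.579, 0.231] pointing down, gripper open.
Joint ranges: [-2.6, 2.6], [-0.5, 2.12], [-1.47, 1.34], [0.16, 2.42], [-1.27, 4.41], [0.06, 2.06], [-2.6, 2.6]. Speed limits (rad/s): [2.22, 2.22, 2.79, 2.79, 3.14, 3.14, 3.14].

### API

Orientations are given as a unit quaternion [x, y, z, w].
In Python, from workcell import state, camera, hand_in gives the robot as it stands.
- The arm moves only by the tool apply_moves, never from a script. Its argument "increments" is a list that holds one entry, the list of rows, each a list of 5 numbers: the closure, from -1 (fully open) to 1 (shut), then the shift along the tool's x, y, z in cm, then the turn about the tool's z in degrees. In form: [[[jaw, dx, dy, dz, spin], ...]]. A call has 1 to 5 rows; each row is the pose to reach, as a shift and turn from the pose commanded when the call began, along the tool's axes at that moment; what a row does not reach only later rows make up. A row lasts 1/8 s, in which the tool goes at most 62.5 mm and 10.7 degrees, less where a joint would pass 70% of its speed; a pose out of reach is approached as far as the arm can. A call with a gripper value outside its range is refused whole. The fingers move at their own pace and stop on an object; "grip_force" is the grip in N (left out, the last holds). Time passes only in rows, so rows that repeat a pose let the fingers close. It gives the time, the measured TCP pose, the force, the opening and the grip force at its end, in the units of the state.
- state(): the state, without advancing time (a new reading comes with each control period).
- camera(name): name is "side" or "top"; returns a dict with "pixels" (480x640x3 uint8, red, green, blue), "mtx" (3x3 intrinsics, pixels), "rvec" (rotation vector, rad) and "tvec" (3), from world to camera coordinates, as OpenCV has them. Camera axes: x right, y down, z forward; pixel columns grow to the right and rows downward; lengths in m; the calibration is good to about 2 mm. A picture is of the moment at which its call begins. There is no depth.
- hand_in(): hands the job in; it is judged then, once.
The state is a dict: "time": time; "joints": joint angles; "joint_velocities": joint speeds; "effort": joint torques, N m; "tcp_pos": TCP position; "ee_rot": TCP orientation; "ft_force": force on the tool from outside, world axes, zero at the start; "torque": the same for the moment, N m; "opening": opening from 0.0 (shut) to 1.0 (fully open); "gripper_force": force on a finger pad.
Only numpy, scipy, OpenCV 4.12 (cv2) and the standard library are available. Lean on these libraries where they do the work, as an engineer would, in place of code of your own. Each camera call takes 0.05 s, during which the arm holds its last target. There are 200 camera calls.

## Working session

There is one attempt and no reset: what is moved stays moved. The work goes in short steps, Python scripts to look and compute and a tool call to move; the robot and the scene stay as the last step left them, time stands still between calls to the robot, and variables do not carry over. Pictures are saved under pics/ and viewed, at most 10 in all, crops included, and the job is handed in when it is done.

Besides the shell and the picture viewer there is one more tool, called after "Request:" as name([rows], argument=value, ...), one row to a line, values as JSON. apply_moves: Moves the arm, as the interface text tells. Its arguments: {"type":"object","properties":{"increments":{"type":"array"},"grip_force":{"type":"number"}},"required":["increments"]}

```bash
mkdir -p pics; ls; python3 - <<'E'
from workcell import state,camera
import cv2,numpy as np
s=state();print({k:np.round(v,3).tolist() for k,v in s.items()})
for n in("side","top"):
    c=camera(n);cv2.imwrite(f"pics/{n}0.png",c["pixels"][:,:,::-1]);R=cv2.Rodrigues(c["rvec"])[0]
    print(n,c["mtx"].tolist(),"pos",(-R.T@c["tvec"].ravel()).round(3),R.round(3).tolist())
E
```

```text
pics
{'time': 0.0, 'joints': [1.162, 0.333, -0.065, 1.461, 0.022, 1.35, -0.089], 'joint_velocities': [0.0, -0.0, -0.002, 0.002, 0.0, -0.003, -0.001], 'effort': [0.0, -62.545, 0.049, -39.161, 0.016, 0.01, -0.0], 'tcp_pos': [0.235, -0.579, 0.231], 'ee_rot': [0.981, 0.192, -0.0, -0.001], 'ft_force': [0.387, 0.488, -0.448], 'torque': [0.018, -0.004, 0.011], 'gripper_force': 0.0, 'opening': 1.001}
side [[575.9032474470765, 0.0, 316.54297032514523], [0.0, 575.9032474470765, 256.0506510592586], [0.0, 0.0, 1.0]] pos [0.245 0.393 1.778] [[-0.752, -0.659, 0.005], [-0.627, 0.712, -0.316], [0.204, -0.241, -0.949]]
top [[508.7101079533079, 0.0, 315.89701678073743], [0.0, 508.7101079533079, 238.0885795665964], [0.0, 0.0, 1.0]] pos [ 0.357 -0.038  1.482] [[-0.004, -1.0, -0.001], [-0.988, 0.004, -0.155], [0.155, 0.0, -0.988]]
```

View pics/side0.png

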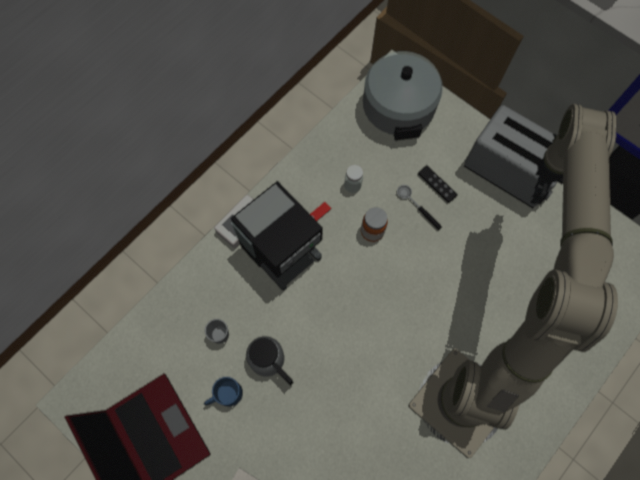

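View pics/top0.png

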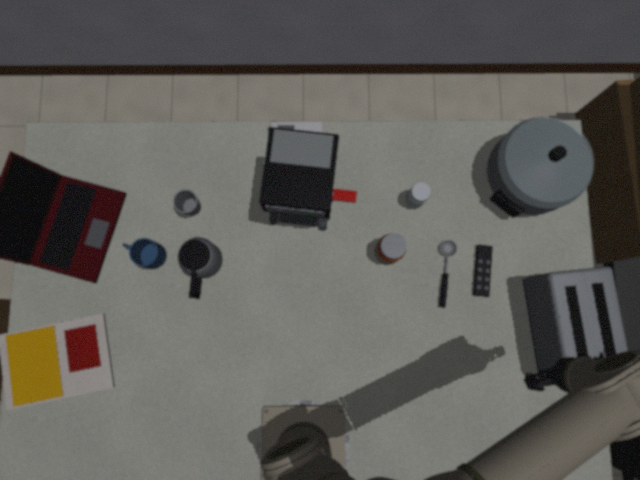

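The side view shows the brewer at about (280,235) with its red tab at (321,212), and the pot at (265,355) with its handle at (285,375). In the top view the brewer top spans (262–338, 128–215), the tab is at (345,196), the pot lid at (196,253) and the handle at (195,285). The bay opens towards the robot.

```bash
cat > h.py <<'E'
from workcell import state,camera
import cv2,numpy as np
def ray(c,uv):
    R=cv2.Rodrigues(c["rvec"])[0];o=-R.T@np.ravel(c["tvec"])
    d=np.linalg.solve(c["mtx"],[uv[0],uv[1],1.]);return o,R.T@d
def onz(c,uv,z):
    o,d=ray(c,uv);return o+d*(z-o[2])/d[2]
def px(c,p):
    return cv2.projectPoints(np.array(p,float).reshape(-1,1,3),c["rvec"],c["tvec"],c["mtx"],None)[0].reshape(-1,2)
def blobs(m,amin=40):
    cs=cv2.findContours(m.astype(np.uint8),cv2.RETR_EXTERNAL,cv2.CHAIN_APPROX_NONE)[0]
    return sorted([k for k in cs if cv2.contourArea(k)>amin],key=cv2.contourArea,reverse=True)
E
python3 - <<'E'
from h import *
out=[]
for n,box,zr in(("top",(150,110,380,310),.244),("side",(190,170,350,400),.244)):
    c=camera(n);p=c["pixels"].astype(int)
    x0,y0,x1,y1=box
    m=np.zeros(p.shape[:2],bool);m[y0:y1,x0:x1]=1
    r,g,b=p[...,0],p[...,1],p[...,2]
    red=m&(r>110)&(g<70)&(b<70)
    k=blobs(red)[0];rect=cv2.minAreaRect(k);q=cv2.boxPoints(rect)
    print(n,"red",rect,[onz(c,u,zr)[:2].round(4).tolist() for u in q])
    dark=m&(p.max(2)<50)
    for k in blobs(dark,100):
        M=cv2.moments(k);print(" dark",cv2.contourArea(k),M['m10']/M['m00'],M['m01']/M['m00'],cv2.boundingRect(k))
    out.append(cv2.resize(c["pixels"][y0:y1,x0:x1],None,fx=2.5,fy=2.5,interpolation=cv2.INTER_CUBIC))
H=max(o.shape[0] for o in out)
cv2.imwrite("pics/t1.png",cv2.convertScaleAbs(out[0],alpha=1.8)[:,:,::-1])
E
```

```text
top red ((344.2012023925781, 195.18902587890625), (22.528034210205078, 10.932723045349121), 6.340191841125488) [[0.649, -0.0791], [0.6769, -0.0823], [0.6702, -0.1382], [0.6425, -0.1348]]
 dark 3989.0 296.16290632572907 191.20936742709117 (259, 128, 79, 99)
 dark 910.0 193.96648351648352 261.46630036630035 (179, 239, 31, 59)
 dark 119.0 158.91176470588235 257.8893557422969 (150, 245, 15, 23)
side red ((320.29510498046875, 210.7540740966797), (8.706507682800293, 18.43731117248535), 50.194427490234375) [[0.6746, -0.082], [0.6682, -0.1369], [0.6424, -0.1316], [0.6489, -0.077]]
 dark 3949.5 283.5120901379922 244.08469426509686 (231, 182, 91, 108)
 dark 848.0 265.45970911949684 356.8598663522012 (248, 338, 45, 47)
 dark 108.0 222.86728395061726 384.33179012345676 (214, 379, 22, 20)
```

View pics/t1.png

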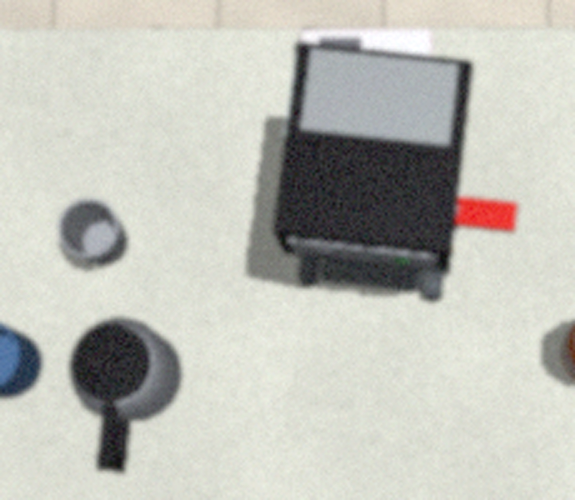

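```bash
python3 - <<'E'
from h import *
for n in("top","side"):
    c=camera(n);p=c["pixels"].astype(int)
    if n=="top":
        q=[(298,42),(470,62),(277,237),(445,254)];q=[(u/2.5+150,v/2.5+110) for u,v in q]
        print("brewer top corners z.25",[onz(c,u,.25)[:2].round(3).tolist() for u in q])
    box=(165,225,235,312) if n=="top" else (240,330,300,392)
    x0,y0,x1,y1=box
    m=np.zeros(p.shape[:2],bool);m[y0:y1,x0:x1]=1
    dark=(m&(p.max(2)<48)).astype(np.uint8)
    k=blobs(dark)[0];
    d=cv2.distanceTransform(dark,cv2.DIST_L2,5);op=cv2.morphologyEx(dark,cv2.MORPH_OPEN,cv2.getStructuringElement(cv2.MORPH_ELLIPSE,(17,17)))
    kk=blobs(op)[0];e=cv2.fitEllipse(kk);L=onz(c,e[0],.128)
    rest=dark.copy();cv2.circle(rest,tuple(int(round(v)) for v in e[0]),int(max(e[1])/2+3),0,-1)
    hk=blobs(rest,20)[0];r=cv2.minAreaRect(hk);bp=cv2.boxPoints(r)
    print(n,"lid",e,L.round(4),"handle",r)
    for b in bp:
        P=onz(c,b,.115);print("  ",b.round(1),P[:2].round(4),np.hypot(*(P-L)[:2]).round(4))
    H=onz(c,r[0],.115);print("  hc",H.round(4),"yaw",np.degrees(np.arctan2(*(L-H)[1::-1])).round(1))
    # tab
    print("pred tab corners", )
# brewer check
a=-0.117;O=np.array([.673,.0114]);R=np.array([[np.cos(a),-np.sin(a)],[np.sin(a),np.cos(a)]])
for v in([.156,.09],[.156,-.09],[-.045,.09],[-.045,-.09]):print(v,(O+R@v).round(3))
E
```

```text
brewer top corners z.25 [[0.837, 0.08], [0.815, -0.095], [0.635, 0.099], [0.617, -0.068]]
top lid ((193.74949645996094, 254.69277954101562), (28.314828872680664, 30.6646728515625), 38.45549774169922) [0.5259 0.2902 0.128 ] handle ((195.5, 285.0), (24.0, 11.0), 90.0)
   [190. 273.] [0.4779 0.3018] 0.0494
   [201. 273.] [0.4778 0.2722] 0.0514
   [201. 297.] [0.4136 0.2702] 0.1141
   [190. 297.] [0.4137 0.2996] 0.1126
  hc [0.4456 0.2859 0.115 ] yaw 3.1
pred tab corners
side lid ((262.4737243652344, 352.4771423339844), (27.689241409301758, 28.886865615844727), 6.585689067840576) [0.5252 0.295  0.128 ] handle ((276.5508728027344, 371.0753173828125), (36.345619201660156, 16.2828369140625), 19.09349250793457)
   [256.7 372.8] [0.5003 0.3475] 0.0581
   [262.  357.4] [0.5187 0.3055] 0.0124
   [296.4 369.3] [0.422  0.2655] 0.1074
   [291.1 384.7] [0.4045 0.3076] 0.1214
  hc [0.4612 0.3065 0.115 ] yaw -10.2
pred tab corners
[0.156, 0.09] [0.838 0.083]
[0.156, -0.09] [ 0.817 -0.096]
[-0.045, 0.09] [0.639 0.106]
[-0.045, -0.09] [ 0.618 -0.073]
```

```bash
cat >> h.py <<'E'
from scipy.spatial.transform import Rotation as Ro
def d(*targets):  # each (x,y,z,yaw_deg): print row values from current pose
    s=state();R=Ro.from_quat(s["ee_rot"]).as_matrix();yaw=np.degrees(np.arctan2(R[1,0],R[0,0]))
    print("t",round(s["time"],2),"tcp",s["tcp_pos"].round(4) if hasattr(s["tcp_pos"],"round") else s["tcp_pos"],"yaw",round(yaw,1),"F",np.round(s["ft_force"],1),"op",round(s["opening"],3))
    for t in targets:
        v=R.T@(np.array(t[:3])-s["tcp_pos"])*100
        print("  row",v.round(2),"spin",round((yaw-t[3]+180)%360-180,1))
E
python3 -c "
from h import *
d((.36,-.45,.3,22),(.5,-.2,.3,12),(.5,0,.3,2),(.42,.287,.25,2))"
```

```text
t 0.3 tcp [ 0.2352 -0.579   0.2311] yaw 22.1 F [-0.6 -0.4 -0.5] op 1.002
  row [16.42 -7.25 -6.89] spin 0.1
  row [ 38.8  -25.15  -6.88] spin 10.1
  row [ 46.32 -43.68  -6.88] spin 20.1
  row [ 49.71 -73.28  -1.87] spin 20.1
```

Request:
apply_moves([
  [[-1, 16, -7, -7, 0], [-1, 16, -7, -7, 0], [-1, 16, -7, -7, 0], [-1, 39, -25, -7, 10], [-1, 39, -25, -7, 10]],
])

```text
time: 0.92
tcp_pos: [0.4193, -0.3454, 0.3015]
ee_rot: [0.995, 0.104, 0.0, 0.0]
ft_force: [0.9, 0.3, -0.7]
opening: 1.005
gripper_force: 0.0
```

```bash
python3 -c "
from h import *
d((.5,-.2,.3,12),(.5,0,.3,2),(.42,.287,.25,2))"
```

```text
t 0.93 tcp [ 0.4193 -0.3454  0.3015] yaw 11.9 F [ 0.9  0.3 -0.7] op 1.005
  row [ 10.91 -12.56   0.15] spin -0.1
  row [ 15.05 -32.12   0.13] spin 9.9
  row [ 13.16 -61.86   5.11] spin 9.9
```

Request:
apply_moves([
  [[-1, 11, -13, 0, 0], [-1, 11, -13, 0, 5], [-1, 15, -32, 0, 10], [-1, 15, -32, 0, 10], [-1, 15, -32, 0, 10]],
])

```text
time: 1.55
tcp_pos: [0.4936, -0.0481, 0.3013]
ee_rot: [1.0, 0.018, 0.0, 0.0]
ft_force: [0.4, -0.5, -0.8]
opening: 1.0
gripper_force: 0.0
```

```bash
python3 -c "
from h import *
d((.5,0,.3,2),(.42,.287,.22,2))"
```

```text
t 1.55 tcp [ 0.4936 -0.0481  0.3013] yaw 2.1 F [ 0.4 -0.5 -0.8] op 1.0
  row [ 0.81 -4.78  0.13] spin 0.1
  row [ -6.14 -33.76   8.12] spin 0.1
```

Request:
apply_moves([
  [[-1, -6, -34, 8, 0], [-1, -6, -34, 8, 0], [-1, -6, -34, 8, 0], [-1, -6, -34, 8, 0], [-1, -6, -34, 8, 0]],
])

```text
time: 2.17
tcp_pos: [0.4294, 0.2492, 0.2305]
ee_rot: [1.0, 0.018, 0.001, 0.0]
ft_force: [1.5, -0.5, -0.5]
opening: 0.997
gripper_force: 0.0
```

Request:
apply_moves([
  [[-1, -0.5, -5, 1, 0], [-1, -0.5, -5, 1, 0], [-1, -0.5, -5, 1, 0]],
])

```text
time: 2.55
tcp_pos: [0.4233, 0.2969, 0.2205]
ee_rot: [1.0, 0.018, -0.0, 0.0]
ft_force: [0.2, 0.3, -0.2]
opening: 1.006
gripper_force: 0.0
```

```bash
python3 - <<'E'
from h import *
d((.42,.287,.14,2),(.421,.287,.061,2))
a=camera("top")["pixels"][200:320,130:260];b=camera("side")["pixels"][310:430,220:350]
cv2.imwrite("pics/g1.png",cv2.convertScaleAbs(cv2.resize(np.hstack([a,b]),None,fx=3,fy=3,interpolation=cv2.INTER_CUBIC),alpha=1.8)[:,:,::-1])
E
```

```text
t 2.55 tcp [0.4233 0.2969 0.2205] yaw 2.1 F [ 0.2  0.3 -0.2] op 1.006
  row [-0.36  0.97  8.05] spin 0.1
  row [-0.26  0.97 15.95] spin 0.1
```

View pics/g1.png

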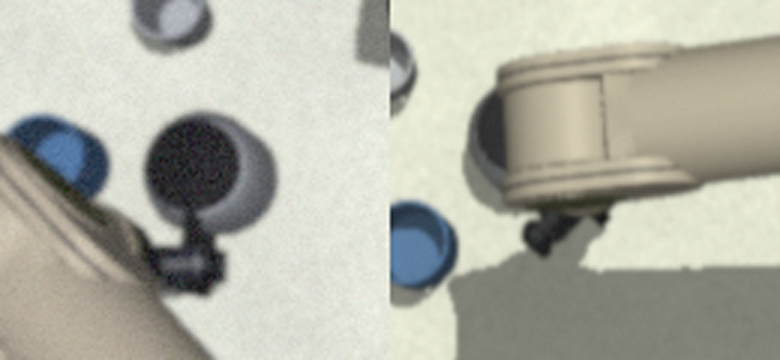

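The left crop shows the gripper body and fingers at about (190,268), over the handle. The arm itself hides the rest. I'm descending with the 1 cm y correction.

Request:
apply_moves([
  [[-1, -0.3, 1, 5, 0], [-1, -0.3, 1, 9, 0], [-1, -0.3, 1, 12, 0], [-1, -0.3, 1, 14, 0], [-1, -0.3, 1, 16, 0]],
])

```text
time: 3.28
tcp_pos: [0.4213, 0.2868, 0.0602]
ee_rot: [1.0, 0.018, 0.001, -0.0]
ft_force: [0.4, -0.1, 0.1]
opening: 0.999
gripper_force: 0.0
```

Request:
apply_moves([
  [[0.3, 0, 0, 0, 0], [1, 0, 0, 0, 0], [1, 0, 0, 0, 0], [1, 0, 0, 0, 0], [1, 0, 0, 0, 0]],
], grip_force=50)

```text
time: 3.9
tcp_pos: [0.4208, 0.2876, 0.0614]
ee_rot: [1.0, 0.018, 0.0, -0.0]
ft_force: [-1.5, -0.0, 5.7]
opening: 0.157
gripper_force: 49.9
```

Request:
apply_moves([
  [[1, 0, 0, 0, 0], [1, 0, 0, -0.5, 0], [1, 0, 0, -1, 0], [1, 0, 0, -1, 0], [1, 0, 0, -1, 0]],
], grip_force=90)

```text
time: 4.53
tcp_pos: [0.4203, 0.287, 0.0704]
ee_rot: [1.0, 0.018, -0.0, 0.0]
ft_force: [0.4, 0.6, -6.3]
opening: 0.148
gripper_force: 87.6
```

```bash
python3 - <<'E'
from h import *
O=np.array([.673,.0114]);a=np.radians(-6.7);R=np.array([[np.cos(a),-np.sin(a)],[np.sin(a),np.cos(a)]])
print("pre",O+R@[-.29,0],"home",O+R@[-.104,0],state()["torque"])
p=O+R@[-.29,0];d((*p,.071,-6.7))
for n in("top",):
    c=camera(n);cv2.imwrite("pics/g2.png",cv2.convertScaleAbs(cv2.resize(c["pixels"][110:330,130:370],None,fx=3,fy=2.7,interpolation=cv2.INTER_CUBIC),alpha=1.8)[:,:,::-1])
E
```

```text
pre [0.38498051 0.04523451] home [0.56971025 0.02353376] [-0.00817132  0.51814219 -0.01566774]
t 4.53 tcp [0.4203 0.287  0.0704] yaw 2.1 F [ 0.4  0.6 -6.3] op 0.148
  row [-4.41 24.03 -0.05] spin 8.8
```

View pics/g2.png

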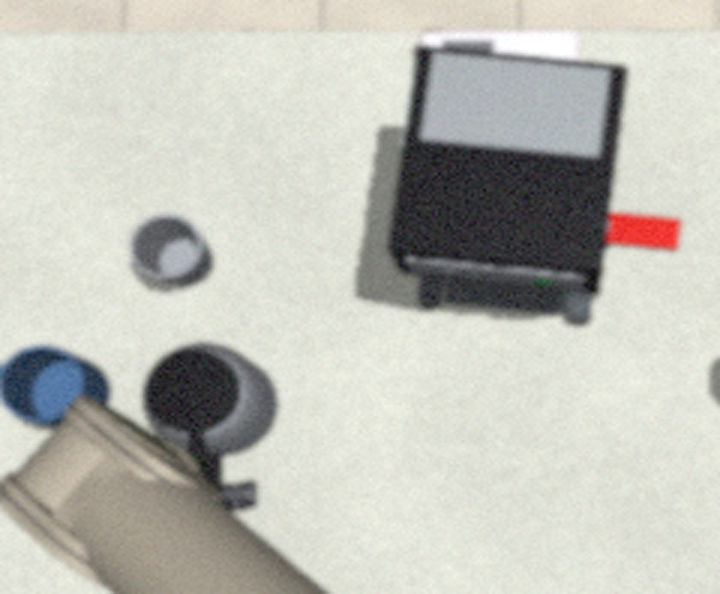

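The pot is lifted and its lid is at (193,388). The feet's front ends are at about (430,300) and (577,318), in crop pixels. I'll check these against the brewer pose.

```bash
python3 - <<'E'
from h import *
c=camera("top");p=c["pixels"]
O=np.array([.673,.0114]);a=np.radians(-6.7);R=np.array([[np.cos(a),-np.sin(a)],[np.sin(a),np.cos(a)]])
for u in((430,300),(577,318)):
    w=onz(c,(130+u[0]/3,110+u[1]/2.7),.025)[:2];print("foot in brewer",(R.T@(w-O)).round(4))
# red tab centre/yaw again at better threshold, weighted
f=p.astype(float);wgt=np.clip(f[...,0]-f[...,1:].max(2)-15,0,None);wgt[:170]=0;wgt[220:]=0;wgt[:,:320]=0;wgt[:,365:]=0
v,u=np.mgrid[:480,:640];cu=(wgt*u).sum()/wgt.sum(),(wgt*v).sum()/wgt.sum()
print("tab in brewer",(R.T@(onz(c,cu,.244)[:2]-O)).round(4))
L=onz(c,(130+193/3,110+388/2.7),.138);s=state()
print("lid",L,"rel yaw",np.degrees(np.arctan2(L[1]-s["tcp_pos"][1],L[0]-s["tcp_pos"][0])),np.hypot(*(L[:2]-s["tcp_pos"][:2])))
q=O+R@[-.245,0];d((*q,.0705,-6.7))
E
```

```text
foot in brewer [-0.0451  0.0702]
foot in brewer [-0.0486 -0.0739]
tab in brewer [ 0.0009 -0.1202]
lid [0.52731271 0.28629759 0.138     ] rel yaw -0.4342331755162481 0.10703509887706306
t 4.62 tcp [0.4203 0.2871 0.0704] yaw 2.1 F [ 0.7  0.3 -4.7] op 0.155
  row [ 3.000e-02  2.473e+01 -1.000e-02] spin 8.8
```

Request:
apply_moves([
  [[1, 0, 4, 0, 2], [1, 0, 9, 0, 5], [1, 0, 14, 0, 9], [1, 0, 19, 0, 9], [1, 0, 23, 0, 9]],
])

```text
time: 5.25
tcp_pos: [0.4286, 0.0552, 0.0706]
ee_rot: [0.998, -0.061, 0.0, 0.0]
ft_force: [1.6, -0.7, -5.3]
opening: 0.154
gripper_force: 88.2
```

Request:
apply_moves([
  [[1, 0.5, 1.7, 0, 0], [1, 0.5, 1.7, 0, 0], [1, 0.5, 1.7, 0, 0]],
])

```text
time: 5.62
tcp_pos: [0.4317, 0.0407, 0.0706]
ee_rot: [0.998, -0.06, -0.0, -0.0]
ft_force: [-0.1, 0.8, -6.0]
opening: 0.15
gripper_force: 88.2
```

```bash
python3 - <<'E'
from h import *
O=np.array([.673,.0114]);a=np.radians(-6.7);R=np.array([[np.cos(a),-np.sin(a)],[np.sin(a),np.cos(a)]])
s=state();print("tcp in brewer",R.T@(s["tcp_pos"][:2]-O));q=O+R@[-.2,0];d((*q,.0705,-6.7))
c=camera("top");e=camera("side")
cv2.imwrite("pics/g3.png",cv2.convertScaleAbs(np.hstack([cv2.resize(x,(390,480),interpolation=cv2.INTER_CUBIC) for x in(c["pixels"][170:330,230:360],e["pixels"][215:375,240:370])]),alpha=1.8)[:,:,::-1])
E
```

```text
tcp in brewer [-0.24307504  0.00090924]
t 5.62 tcp [0.4317 0.0407 0.0706] yaw -6.8 F [-0.1  0.8 -6. ] op 0.15
  row [4.31 0.08 0.01] spin -0.1
```

View pics/g3.png

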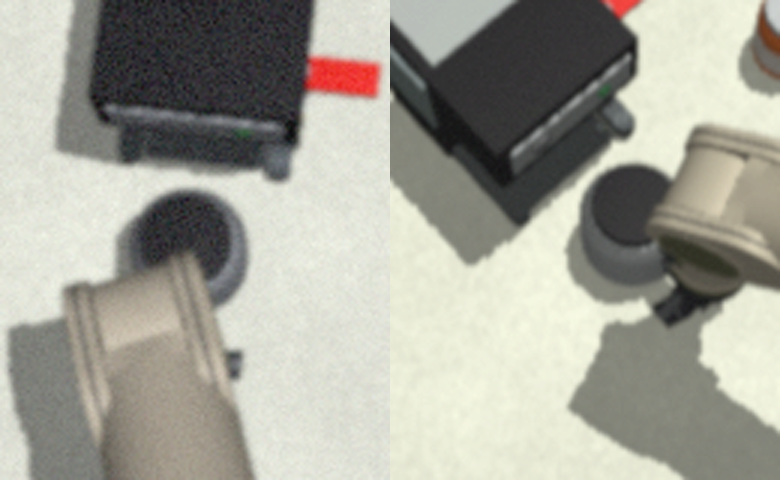

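The left crop shows the pot in front of the bay, with the lid centred near (186,240) and the feet at about (130,150) and (278,165). I'll compute the pot's lateral offset in the brewer frame from the lid edges.

```bash
python3 - <<'E'
from h import *
O=np.array([.673,.0114]);a=np.radians(-6.7);R=np.array([[np.cos(a),-np.sin(a)],[np.sin(a),np.cos(a)]])
c=camera("top");g=c["pixels"].max(2)
for row in(242,246,250):print(row,g[row,265:325].tolist())
def br(u,z):return (R.T@(onz(c,u,z)[:2]-O)).round(4)
m=(g<48).astype(np.uint8);m[:230]=0;m[253:]=0;m[:,:265]=0;m[:,320:]=0
k=blobs(m)[0];(x,y),r=cv2.minEnclosingCircle(k);print((x,y,r),br((x,y),.138))
e=cv2.fitEllipse(k);print(e,br(e[0],.138))
E
```

```text
242 [129, 128, 132, 132, 128, 129, 126, 122, 112, 95, 73, 59, 42, 33, 35, 33, 19, 30, 23, 27, 29, 34, 34, 31, 30, 30, 27, 33, 28, 31, 24, 27, 26, 24, 29, 32, 29, 34, 32, 44, 58, 62, 65, 71, 86, 103, 117, 121, 128, 127, 126, 124, 125, 129, 126, 129, 125, 126, 127, 128]
246 [127, 132, 130, 127, 120, 103, 86, 77, 64, 51, 48, 41, 35, 32, 31, 31, 33, 27, 30, 26, 31, 33, 31, 33, 22, 29, 36, 33, 29, 32, 34, 30, 27, 33, 33, 31, 31, 32, 35, 27, 38, 54, 69, 71, 66, 73, 95, 116, 124, 125, 127, 126, 125, 127, 127, 125, 126, 126, 128, 127]
250 [130, 129, 122, 104, 82, 73, 70, 62, 58, 51, 43, 36, 30, 31, 32, 27, 28, 28, 28, 23, 24, 23, 28, 30, 24, 34, 29, 35, 32, 32, 32, 37, 30, 32, 35, 35, 29, 32, 33, 34, 35, 45, 62, 73, 70, 69, 78, 97, 116, 120, 124, 127, 127, 125, 127, 127, 128, 129, 131, 128]
(290.0714416503906, 249.2142791748047, 16.1704158782959) [-0.1361  0.0042]
((290.74542236328125, 244.60708618164062), (18.38125228881836, 33.64734649658203), 88.419189453125) [-0.1235  0.0039]
```

Request:
apply_moves([
  [[1, 1.5, 0.2, 0.3, 0], [1, 4, 0.2, 0.3, 0], [1, 6.5, 0.2, 0.3, 0], [1, 9, 0.2, 0.3, 0], [1, 9, 0.2, 0.3, 0]],
])

```text
time: 6.4
tcp_pos: [0.5222, 0.0276, 0.0674]
ee_rot: [0.998, -0.06, 0.0, -0.0]
ft_force: [0.1, -0.0, -6.8]
opening: 0.153
gripper_force: 88.2
```

```bash
cat >> h.py <<'E'
O=np.array([.673,.0114]);_a=np.radians(-6.7);RB=np.array([[np.cos(_a),-np.sin(_a)],[np.sin(_a),np.cos(_a)]])
def br(c,u,z):return (RB.T@(onz(c,u,z)[:2]-O)).round(4)
E
python3 - <<'E'
from h import *
s=state();print("tcp in brewer",RB.T@(s["tcp_pos"][:2]-O),s["ft_force"],s["torque"])
c=camera("top");e=camera("side")
cv2.imwrite("pics/g4.png",cv2.convertScaleAbs(np.hstack([cv2.resize(x,(390,480),interpolation=cv2.INTER_CUBIC) for x in(c["pixels"][170:330,230:360],e["pixels"][185:345,230:360])]),alpha=1.8)[:,:,::-1])
E
```

```text
tcp in brewer [-0.15164127 -0.00149798] [ 7.24651843e-02 -5.92015073e-03 -6.78742892e+00] [0.11823602 0.57916875 0.02969563]
```

View pics/g4.png

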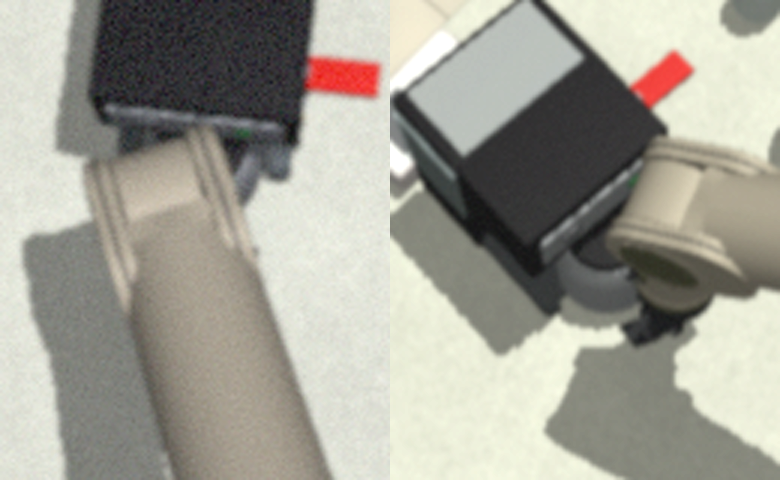

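The pot has entered between the feet (left crop, about (240,180)), with no side load. I'll advance carefully from here.

Request:
apply_moves([
  [[1, 1.5, 0, 0, 0], [1, 2.8, 0, 0, 0], [1, 3.8, 0, 0, 0], [1, 4.2, 0, 0, 0], [1, 4.2, 0, 0, 0]],
])

```text
time: 7.12
tcp_pos: [0.5627, 0.0222, 0.0675]
ee_rot: [0.998, -0.06, -0.0, -0.0]
ft_force: [-0.3, -0.4, -5.8]
opening: 0.15
gripper_force: 88.3
```

Request:
apply_moves([
  [[1, 0.2, 0, 0, 0], [1, 0.4, 0, 0, 0], [1, 0.5, 0, 0, 0], [1, 0.5, 0, 0, 0]],
])

```text
time: 7.62
tcp_pos: [0.5676, 0.0215, 0.0677]
ee_rot: [0.998, -0.06, 0.0, 0.0]
ft_force: [-0.4, -0.3, -5.7]
opening: 0.149
gripper_force: 88.3
```

Request:
apply_moves([
  [[1, 0.15, 0, 0, 0], [1, 0.3, 0, 0, 0], [1, 0.3, 0, 0, 0]],
])

```text
time: 8.0
tcp_pos: [0.5699, 0.0212, 0.0674]
ee_rot: [0.998, -0.06, -0.001, 0.0]
ft_force: [-5.5, 0.5, -4.7]
opening: 0.148
gripper_force: 88.5
```

Request:
apply_moves([
  [[1, 0.1, 0, 0, 0], [1, 0.2, 0, 0, 0], [1, 0.2, 0, 0, 0]],
])

```text
time: 8.38
tcp_pos: [0.57, 0.0214, 0.0669]
ee_rot: [0.998, -0.06, -0.003, 0.0]
ft_force: [-15.2, 1.6, 1.0]
opening: 0.149
gripper_force: 89.9
```

Request:
apply_moves([
  [[1, -0.15, 0, 0, 0], [1, -0.15, 0, 0.3, 0], [1, -0.15, 0, 0.6, 0], [1, -0.15, 0, 0.7, 0], [1, -0.15, 0, 0.7, 0]],
])

```text
time: 9.0
tcp_pos: [0.5698, 0.0215, 0.0616]
ee_rot: [0.998, -0.06, -0.001, 0.0]
ft_force: [-17.1, 0.7, 11.8]
opening: 0.151
gripper_force: 91.6
```

```bash
python3 - <<'E'
from h import *
s=state();print("tcp in brewer",RB.T@(s["tcp_pos"][:2]-O),s["tcp_pos"],s["ft_force"],s["torque"])
E
```

```text
tcp in brewer [-0.10362465 -0.00204938] [0.56984394 0.02145458 0.06155236] [-17.13556547   0.65406335  11.78766945] [ 0.12019859  3.08105036 -0.12660558]
```

Request:
apply_moves([
  [[1, -0.05, 0, -0.1, 0], [1, -0.05, 0, -0.1, 0], [0.4, -0.05, 0, -0.1, 0], [-0.2, -0.05, 0, -0.1, 0], [-0.2, -0.05, 0, -0.1, 0]],
])

```text
time: 9.62
tcp_pos: [0.5713, 0.0211, 0.0622]
ee_rot: [0.998, -0.06, 0.001, -0.0]
ft_force: [-0.1, 0.4, -0.4]
opening: 0.599
gripper_force: 0.0
```

Request:
apply_moves([
  [[-0.2, 0, 0, 0, 0], [-0.2, 0, 0, 0, 0]],
])

```text
time: 9.88
tcp_pos: [0.5707, 0.0211, 0.0617]
ee_rot: [0.998, -0.06, 0.0, 0.0]
ft_force: [-0.2, 1.1, 0.5]
opening: 0.6
gripper_force: 0.0
```

Request:
apply_moves([
  [[-0.2, -2, 0, 0, 0], [-0.2, -5, 0, 0, 0], [-0.2, -9, 0, 0, 0], [-0.2, -11, 0, -5, 0], [-0.2, -11, 0, -11, 0]],
])

```text
time: 10.5
tcp_pos: [0.4593, 0.0344, 0.1722]
ee_rot: [0.998, -0.06, -0.001, 0.0]
ft_force: [2.0, -0.2, 0.8]
opening: 0.597
gripper_force: 0.0
```

```bash
python3 - <<'E'
from h import *
t=O+RB@[0,-.128];print(t);d((.45,-.05,.32,-6.7),(.53,-.13,.32,-6.7),(*t,.32,-6.7))
E
```

```text
[ 0.65806615 -0.11572584]
t 10.5 tcp [0.4593 0.0344 0.1722] yaw -6.8 F [ 2.  -0.2  0.8] op 0.597
  row [  0.05   8.51 -14.78] spin -0.1
  row [  8.95  15.5  -14.79] spin -0.1
  row [ 21.49  12.55 -14.82] spin -0.1
```

Request:
apply_moves([
  [[1, 0, 5, -10, 0], [1, 0, 9, -15, 0], [1, 5, 13, -15, 0], [1, 9, 15.5, -15, 0], [1, 9, 15.5, -15, 0]],
], grip_force=40)

```text
time: 11.12
tcp_pos: [0.5333, -0.134, 0.3212]
ee_rot: [0.998, -0.062, -0.0, -0.0]
ft_force: [0.3, 0.5, -1.8]
opening: -0.002
gripper_force: 0.0
```

```bash
python3 - <<'E'
from h import *
t=O+RB@[0,-.128];d((*t,.28,-6.7))
c=camera("top");e=camera("side")
cv2.imwrite("pics/g5.png",cv2.convertScaleAbs(np.hstack([cv2.resize(x,(390,480),interpolation=cv2.INTER_CUBIC) for x in(c["pixels"][120:280,240:370],e["pixels"][175:335,230:360])]),alpha=1.8)[:,:,::-1])
E
```

```text
t 11.12 tcp [ 0.5333 -0.134   0.3212] yaw -7.2 F [ 0.3  0.5 -1.8] op -0.002
  row [12.15 -3.37  4.12] spin -0.5
```

View pics/g5.png

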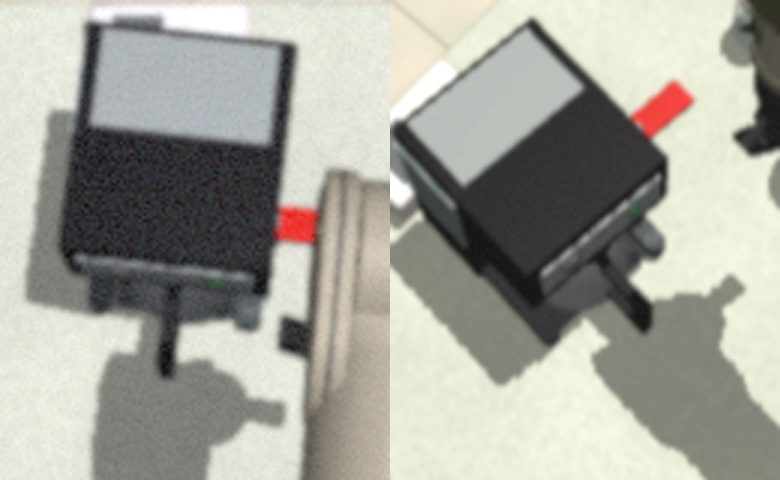

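The pot is home: its handle protrudes at left crop (170,330), midway between the feet at 100 and 246. The tab is at about (297,225). Next I'll move over the tab.

Request:
apply_moves([
  [[1, 4, -1, 0, 0], [1, 8, -2.4, 1, 0], [1, 12.2, -3.4, 3, 0], [1, 12.2, -3.4, 4, 0], [1, 12.2, -3.4, 5, 0]],
])

```text
time: 11.85
tcp_pos: [0.6566, -0.1099, 0.2716]
ee_rot: [0.998, -0.059, 0.0, -0.0]
ft_force: [0.2, 0.7, -0.2]
opening: -0.001
gripper_force: 0.0
```

```bash
python3 - <<'E'
from h import *
s=state();print("tcp in brewer",RB.T@(s["tcp_pos"][:2]-O),s["tcp_pos"]);c=camera("top");print("handle end",br(c,(295.7,245),.112))
E
```

```text
tcp in brewer [-0.00209947 -0.1224232 ] [ 0.65663167 -0.10994219  0.27164027]
handle end [-0.1195 -0.0079]
```

```bash
python3 - <<'E'
from h import *
c=camera("top");g=c["pixels"].max(2).astype(int)
for v in range(218,248,3):print(v,g[v,284:310].tolist())
for n,C in(("top",c),("side",camera("side"))):
  for p in([-.114,0,.115],[-.095,0,.115],[-.114,.007,.115],[-.114,-.007,.115]):
    w=O+RB@p[:2];print(n,p,px(C,[*w,p[2]]).round(1))
E
```

```text
218 [37, 43, 44, 44, 40, 39, 44, 48, 47, 45, 38, 29, 30, 15, 12, 28, 41, 48, 48, 54, 46, 50, 47, 43, 43, 47]
221 [38, 38, 37, 41, 44, 41, 45, 46, 42, 37, 34, 20, 15, 22, 29, 31, 36, 45, 51, 49, 45, 46, 49, 44, 44, 46]
224 [68, 70, 68, 69, 66, 58, 52, 47, 44, 40, 33, 29, 18, 11, 23, 29, 39, 43, 47, 41, 45, 43, 44, 38, 44, 44]
227 [71, 70, 75, 74, 74, 73, 73, 73, 70, 55, 28, 25, 18, 24, 19, 23, 36, 49, 54, 55, 55, 58, 59, 64, 75, 88]
230 [73, 77, 73, 73, 75, 73, 74, 71, 65, 52, 33, 19, 24, 14, 26, 40, 59, 68, 73, 74, 73, 76, 73, 77, 84, 109]
233 [74, 74, 76, 74, 75, 75, 73, 70, 61, 41, 22, 22, 16, 18, 34, 48, 65, 71, 71, 75, 72, 72, 75, 76, 94, 112]
236 [75, 72, 75, 72, 72, 74, 73, 68, 53, 38, 25, 15, 20, 14, 42, 58, 71, 73, 73, 70, 70, 74, 77, 86, 112, 124]
239 [71, 74, 74, 71, 72, 72, 70, 60, 46, 28, 19, 21, 23, 26, 47, 59, 69, 74, 69, 70, 72, 72, 80, 96, 114, 124]
242 [72, 74, 74, 71, 74, 73, 69, 62, 41, 34, 20, 24, 23, 34, 55, 64, 69, 72, 74, 73, 72, 80, 93, 111, 124, 124]
245 [76, 72, 73, 74, 74, 73, 73, 69, 59, 50, 38, 33, 36, 48, 58, 70, 72, 73, 71, 74, 87, 109, 123, 128, 126, 128]
top [-0.114, 0, 0.115] [[293.  242.5]]
top [-0.095, 0, 0.115] [[293.9 235.7]]
top [-0.114, 0.007, 0.115] [[290.5 242.2]]
top [-0.114, -0.007, 0.115] [[295.6 242.8]]
side [-0.114, 0, 0.115] [[315.8 277.9]]
side [-0.095, 0, 0.115] [[311.5 273.4]]
side [-0.114, 0.007, 0.115] [[314.  279.4]]
side [-0.114, -0.007, 0.115] [[317.5 276.4]]
```

Request:
apply_moves([
  [[1, 0.2, 0.6, 0.5, 0], [1, 0.2, 0.6, 1.5, 0], [1, 0.2, 0.6, 2.2, 0], [1, 0.2, 0.6, 2.6, 0], [1, 0.2, 0.6, 2.6, 0]],
])

```text
time: 12.62
tcp_pos: [0.6584, -0.1174, 0.2453]
ee_rot: [0.998, -0.06, -0.0, -0.0]
ft_force: [-0.2, -0.7, 0.4]
opening: 0.001
gripper_force: 0.0
```

Request:
apply_moves([
  [[1, 0, 0, 0.3, 0], [1, 0, 0, 0.6, 0], [1, 0, 0, 0.6, 0]],
])

```text
time: 13.0
tcp_pos: [0.6589, -0.1174, 0.2402]
ee_rot: [0.998, -0.06, 0.001, 0.0]
ft_force: [-0.9, 0.1, 4.5]
opening: -0.002
gripper_force: 2.4
```

Request:
apply_moves([
  [[1, 0, 0, 0.3, 0], [1, 0, 0, 0.6, 0], [1, 0, 0, 0.6, 0]],
])

```text
time: 13.38
tcp_pos: [0.6587, -0.1174, 0.2334]
ee_rot: [0.998, -0.06, 0.0, -0.0]
ft_force: [1.1, -0.2, 2.9]
opening: 0.0
gripper_force: 1.1
```

Request:
apply_moves([
  [[1, 0, 0, 0.3, 0], [1, 0, 0, 0.6, 0], [1, 0, 0, 0.6, 0]],
])

```text
time: 13.75
tcp_pos: [0.6587, -0.1174, 0.2278]
ee_rot: [0.998, -0.06, 0.0, 0.0]
ft_force: [0.2, 0.6, 5.4]
opening: -0.003
gripper_force: 2.6
```

Request:
apply_moves([
  [[1, 0, 0, 0.3, 0], [1, 0, 0, 0.6, 0], [1, 0, 0, 0.6, 0]],
])

```text
time: 14.12
tcp_pos: [0.6586, -0.1174, 0.2213]
ee_rot: [0.998, -0.06, -0.0, -0.0]
ft_force: [3.0, 0.0, 2.1]
opening: 0.003
gripper_force: 1.4
```

Request:
apply_moves([
  [[1, 0, 0, 0.3, 0], [1, 0, 0, 0.6, 0], [1, 0, 0, 0.6, 0]],
])

```text
time: 14.5
tcp_pos: [0.6587, -0.1174, 0.2158]
ee_rot: [0.998, -0.06, 0.0, 0.0]
ft_force: [0.2, 0.5, 6.6]
opening: 0.0
gripper_force: 2.9
```

Request:
apply_moves([
  [[1, 0, 0, 0.3, 0], [1, 0, 0, 0.5, 0], [1, 0, 0, 0.5, 0]],
])

```text
time: 14.88
tcp_pos: [0.6585, -0.1174, 0.2103]
ee_rot: [0.998, -0.06, -0.0, -0.0]
ft_force: [1.1, 2.1, 3.2]
opening: -0.005
gripper_force: 1.3
```

Request:
apply_moves([
  [[1, 0, 0, 0.15, 0], [1, 0, 0, 0.2, 0], [1, 0, 0, 0.2, 0]],
])

```text
time: 15.25
tcp_pos: [0.6585, -0.1174, 0.2087]
ee_rot: [0.998, -0.06, 0.0, 0.0]
ft_force: [1.1, 1.0, 4.6]
opening: 0.003
gripper_force: 2.0
```

Request:
apply_moves([
  [[1, 0, 0, 0.07, 0], [1, 0, 0, 0.07, 0], [1, 0, 0, 0.07, 0]],
])

```text
time: 15.62
tcp_pos: [0.6586, -0.1174, 0.208]
ee_rot: [0.998, -0.06, 0.0, 0.0]
ft_force: [-0.3, 1.3, 5.3]
opening: -0.0
gripper_force: 2.5
```

```bash
python3 - <<'E'
from h import *
s=state();print(s["tcp_pos"],s["ft_force"])
c=camera("top");e=camera("side")
for p in([-.114,0,.03],[-.114,0,.115]):
    print([px(C,[*(O+RB@p[:2]),p[2]]).round(1).tolist() for C in(c,e)])
cv2.imwrite("pics/g6.png",cv2.convertScaleAbs(np.hstack([cv2.resize(x,(390,480),interpolation=cv2.INTER_CUBIC) for x in(c["pixels"][120:280,240:370],e["pixels"][165:325,240:370])]),alpha=1.8)[:,:,::-1])
E
```

```text
[ 0.65858655 -0.11744562  0.2080288 ] [-0.32095114  1.32603248  5.28111088]
[[[294.4, 246.8]], [[315.6, 285.5]]]
[[[293.0, 242.5]], [[315.8, 277.9]]]
```

View pics/g6.png

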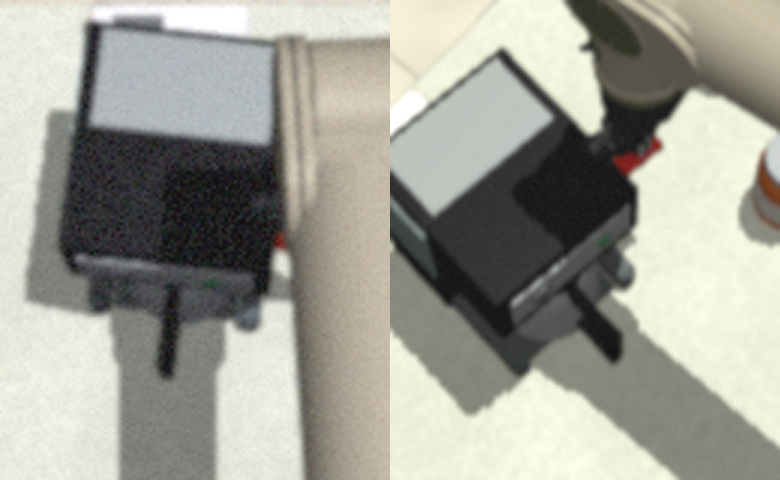

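The handle end appears at side pixel (316.7,285), against (315.6,285.5) predicted for a fully home pot. The closed fingers hold the red tab (right crop about (640,158)) at z = 0.208, which is 36 mm of travel. Handing in.

```bash
python3 -c "
from workcell import hand_in
print(hand_in())"
```

```text
the job is handed in; nothing more can be done
None
```

I handed the job in at about 16 s: the pot is home against the back stop with its handle outwards, and the robot is holding the red lever at 36 mm, the third click.

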